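# Pop the breaker hatch and press the reset

### The job

The tester's supply has tripped. Press the front edge of the wide hatch down with the fingertips, once and as far as it goes, and let go, so that it springs up and stays standing open; do not push it shut again. Then push the round reset button under it fully down and let it come up; pick nothing up, leave the narrow hatch of the other box and the loose things on the bench alone, and finish clear with the wide hatch still open.

Things in the scene. Friction and masses are not known exactly. Their poses are not given: they have to be found in the camera images.
- breaker_box: grey box screwed to the bench, 150 deep (x) x 160 wide (y) x 70 mm high, with a push-push hatch in its top. Origin at the centre of its underside, z up; its front, with the hatch's free edge, is its own -x side. Hinge 50 mm behind, free edge 50 mm before the centre. This one has the WIDE hatch, 110 wide x 98 mm. It may be the left or the right box.
- battery_box: grey box screwed to the bench, 150 deep (x) x 160 wide (y) x 70 mm high, with a push-push hatch in its top. Origin at the centre of its underside, z up; its front, with the hatch's free edge, is its own -x side. Hinge 50 mm behind, free edge 50 mm before the centre. This one has the NARROW hatch, 60 wide x 98 mm; it stays shut.
- breaker_box_hatch (a joint): wide hatch: about 0.01 = latched shut, flush to 1 mm; negative = pressed in; positive = open, rad. Bottoms at -0.07 (6 mm down at the press ribs); if pressed past -0.05 the latch lets go as it is let up. A spring (3 N at the ribs) makes it follow the finger up and swing back in about 1.5 s to a stop at 1.85 rad (leaning back, free edge 165 mm above the bench). Pushed fully shut again, it latches.
- battery_box_hatch (a joint): narrow hatch, same latch and hinge: about 0.01 = latched shut, flush to 1 mm with the box top; negative = pressed in; positive = open, rad.
- breaker_box_hatch_press (a point): middle of the four raised dark press ribs on the upper face of the wide hatch, 18 mm behind its free edge; the place to press. 70 mm above the bench when shut.
- reset_button (a joint): round metal button, 22 mm across, in a black housing 38 mm across, in the middle of the well (112 wide, 100 deep, floor at 22 mm) under the wide hatch. 0 = up, 0.006 m = fully down; sprung, 5 N fully down. A black latch cover 34 mm wide stands 27 mm before its centre, 58 mm high; two fuse carriers 42 mm to its left and right reach 38 mm above the bench.
- reset_button_top (a point): centre of the reset button's top face, 44 mm above the bench when up; it moves with the button.
- telltale (a joint): thin steel wire, 26 mm long, beside the left end of the wide hatch's hinge: a drag pointer, rad. It stays at 0 until the hatch is about 0.6 rad open, is then carried back by the hatch (to about 1.3 at the full opening) and stays there. It shows that the hatch has been open.
- union_nut: loose hexagonal union nut, 24 x 27 mm, 20 mm high, lying between the two boxes; origin at the centre of its underside
- nozzle: injector nozzle standing upright, 18 mm across, 54 mm high, behind the gap between the two boxes; origin at the centre of its underside
- tape: roll of black tape lying flat, 58 mm across, 19 mm high; origin at the centre of its underside
- grease_tin: round shallow tin, 68 mm across, 34 mm high; origin at the centre of its underside
- screwdriver: black-handled screwdriver lying on the bench, 200 mm long, 31 mm high; origin at the centre of its underside

How it is judged (in metres and radians):
On the way, in this order (a step that is already met when the one before it is completed fails the run):
1. the wide hatch is pressed in past its latch point (value of joint breaker_box_hatch below -0.045 rad), for 0.02 s.
2. the wide hatch has popped up and stands open on its own (value of joint breaker_box_hatch above 1.4 rad and contact force between the fingers and breaker_box below 0.2 N), for 0.3 s.
3. the reset button is pushed down (value of joint reset_button above 0.0045 m), for 0.02 s.
At the end, for the whole second after the job is handed in: The wide hatch stands open (more than 1.4 rad) and at rest, the reset button has come up again (less than 2 mm down), the narrow hatch is shut (less than 0.1 rad) (value of joint breaker_box_hatch above 1.4 rad and value of joint reset_button below 0.002 m and value of joint battery_box_hatch below 0.1 rad and velocity of joint breaker_box_hatch between -0.1 and 0.1 rad/s); the robot touches nothing.
It fails at once if the wide hatch is pushed shut again after it has opened (below 0.5 rad) (value of joint telltale above 0.3 rad and value of joint breaker_box_hatch below 0.5 rad).
It fails at once if the narrow hatch is pressed in or opened (value of joint battery_box_hatch above 0.1 rad or value of joint battery_box_hatch below -0.045 rad).
It fails at once if a loose thing on the bench is lifted or moved more than 30 mm (distance of any of union_nut, nozzle, tape, grease_tin, screwdriver from where it was at the start of the episode above 0.03 m).
It also fails if it takes over 43 s, if anything falls off the work surface, if the arm or the gripper's body presses on something with over 40 N, if the wrist force passes 120 N, or if a joint passes its speed limit or range.

### The arm

A 6-joint arm with a two-finger parallel gripper is mounted at the origin on a cart in front of the work surface, level with it; the furniture and walls round the work are solid. World frame = base frame: x ahead of the robot, y to its left, z up, the work surface at z = 0. Lengths are in mm, angles in rad, forces in N, time in s.
With the tool pointing down it reaches from about 425 to 950 mm from the base axis. Payload 3.5 kg.
Tool frame: the origin (TCP) lies at the very end of the fingers, on their centre line; the grasp point (between the pads) lies 19 mm behind it; z points along the fingers, x is the direction in which the jaws open and shut, and the axes are right-handed (so a half turn about z gives the same grasp; the last joint's range is limited). The gripper opens to 85 mm and grips with 20 to 120 N. Pads are 22 mm wide; open, the fingers measure 114 mm over their backs; the gripper's body (76 mm by 85 mm) begins 54 mm behind the grasp point. The pads swing forward as they close: fully open they stand 13 mm farther back than shut.
Start: joints at [-1.454, 0.286, 1.577, -0, 1.279, -0.15], TCP at [177.986, -651.097, 231.325] pointing down, gripper open.
Joint ranges: [-2.77, 2.77], [-0.9, 2.22], [0.21, 2.48], [-1.53, 4.67], [0.24, 2.81], [-2.84, 2.84]. Speed limits (rad/s): [2.79, 2.79, 3.14, 3.14, 3.14, 3.14].

### API

Orientations are given as a 3x3 rotation matrix whose columns are the frame's x, y, z axes.
In Python, from rig import sensors, optics, bot gives the robot as it stands.
- The arm moves only by the shell command python3 -m pendant 'ROWS' [OPENING]. ROWS is JSON, a list of rows, each an object with "translation": the shift along the tool's x, y, z in m, a list of three; "turn": the turn about the tool's z in degrees. A call has exactly 8 rows; each row is the pose to reach, as a shift and turn from the pose commanded when the call began, along the tool's axes at that moment; what a row does not reach only later rows make up. A row lasts 1/10 s, in which the tool goes at most 50 mm and 8.59 degrees, less where a joint would pass 70% of its speed; a pose out of reach is approached as far as the arm can. A call with a gripper value outside its range is refused whole. OPENING is the finger opening in m, from 0 to 0.0854, set as the call begins (- or left out, the last holds). The fingers move at their own pace and stop on an object; the grip force is fixed at half the most. Time passes only in rows, so rows that repeat a pose let the fingers close, or fill a call up. It gives the time, the measured TCP pose, the force and the opening at its end, in the units of the state.
- sensors.read_state(): the state, without advancing time (a new reading comes with each control period).
- optics.snapshot(name): name is "side" or "top" or "wrist"; returns (picture, depth): 400x640x3 uint8, blue, green, red; 400x640 float32, mm along the optical axis (not along the pixel's ray), 0 where there is no reading.
- optics.camera_params(name): a dict with "vfov" (degrees; the focal length in pixels is half the picture's height over the tangent of half this angle, whatever the lens; pixels are square), "cx", "cy" (the principal point, pixels), "position" and "orientation" of the camera in the world; the wrist camera has in their place "T_tool_cam" (4x4, takes a point from camera to tool coordinates, whose origin is the TCP and whose axes are the tool frame's). Camera axes: x right, y down, z forward; pixel columns grow to the right and rows downward; lengths in mm; the calibration is good to about 2 mm. A picture is of the moment at which its call begins: read the wrist's pose just before it. camera_params takes no time and is no camera call.
- bot.close_job(): hands the job in, once; it reports no verdict.
Trained networks look in the newest picture that a camera, given by its name, has taken for a name from the list of things; names that differ only in an ending like _2 or _b are one class to them, and where a whole thing is asked for, a point or a joint stands for the part that bears it (a point fixed in the world has none). Each returns a list of dicts, best first, with "p" (0 to 1); they miss things now and then, are a little off and sometimes report something else, mostly with a low value. They report only what shows in the picture. A call takes as long as a camera call.
- optics.masks_of(camera, name): "region" (400x640 bool, what is visible of it) and "point" ([column, row] in pixels, amid what is visible of it).
The state is a dict: "clock": time; "q": joint angles; "qd": joint speeds; "effort": joint torques, N m; "eef_pos": TCP position; "eef_rot": TCP orientation; "contact_force": force on the tool from outside, world axes, zero at the start; "moment": the same for the moment, N m; "opening": opening from 0.0 (shut) to 1.0 (fully open).
Only numpy, scipy, OpenCV 4.12 (cv2) and the standard library are available. Lean on these libraries where they do the work, as an engineer would, in place of code of your own. Each camera call takes 0.05 s, during which the arm holds its last target.

## Working session

There is one attempt and no reset: what is moved stays moved. The work goes in short steps, Python scripts to look and compute and a shell command to move; the robot and the scene stay as the last step left them, time stands still between calls to the robot, and variables do not carry over. Pictures are saved under pics/ and viewed, and the job is handed in when it is done.

```bash
mkdir -p pics; cat > h.py <<'E'
import numpy as np, cv2
from rig import sensors, optics, bot
def K(n):
    p=optics.camera_params(n); f=200/np.tan(np.radians(p['vfov'])/2); return p,f
def pose(n,st=None):
    p,f=K(n)
    if 'T_tool_cam' in p:
        T=np.array(p['T_tool_cam']); st=st or sensors.read_state()
        R=np.array(st['eef_rot']); t=np.array(st['eef_pos'])
        return R@T[:3,:3], R@T[:3,3]+t,p,f
    return np.array(p['orientation']),np.array(p['position']),p,f
def cloud(n,d,st=None):
    R,t,p,f=pose(n,st); v,u=np.mgrid[:400,:640]
    c=np.stack([(u-p['cx'])/f*d,(v-p['cy'])/f*d,d],-1)
    return c@R.T+t
def proj(n,P,st=None):
    R,t,p,f=pose(n,st); c=(np.atleast_2d(P)-t)@R
    return c[:,:2]/c[:,2:]*f+[p['cx'],p['cy']]
E
python3 - <<'E'
from h import *
st=sensors.read_state(); print(st)
for n in('top','side'):
    b,d=optics.snapshot(n); cv2.imwrite(f'pics/{n}0.png',b); W=cloud(n,d); np.save(n+'0.npy',W)
    print(n,optics.camera_params(n))
    for o in('breaker_box','breaker_box_hatch','breaker_box_hatch_press','battery_box','telltale','nozzle'):
        for r in optics.masks_of(n,o)[:2]:
            m=r['region']&(d>0); q=W[m]; print(n,o,round(r['p'],2),r['point'],m.sum(),np.median(q,0).round(),q.min(0).round(),q.max(0).round())
E
```

```text
{'clock': 0.0, 'q': array([-1.45402780e+00,  2.87180698e-01,  1.57821419e+00, -6.79815532e-06,
        1.27856328e+00, -1.49992631e-01]), 'qd': array([-1.07113037e-03,  1.16366756e-05,  2.58755717e-04, -7.88271565e-04,
        8.33224962e-04, -9.60661665e-04]), 'effort': array([ 1.09847133e-03, -4.05974114e+01, -2.92625427e+01, -1.24528724e-04,
        5.84094014e-03,  3.18218753e-06]), 'eef_pos': array([ 177.88925925, -650.44915607,  229.91700571]), 'eef_rot': array([[ 2.63610110e-01, -9.64629271e-01, -2.82055065e-04],
       [-9.64626474e-01, -2.63610033e-01,  2.34863982e-03],
       [-2.33991926e-03, -3.47047420e-04, -9.99997202e-01]]), 'contact_force': array([0.19546634, 0.45313249, 0.72854903]), 'moment': array([-0.0037664 ,  0.0212804 , -0.03182605]), 'opening': 0.9991816668082941}
top {'vfov': 52.98241612974297, 'cx': 318.25507429629215, 'cy': 197.72572775569623, 'position': array([ 445.54562381, -172.86243547, 1170.07796148]), 'orientation': array([[-0.00665926, -0.99402342,  0.10896377],
       [-0.99995321,  0.0073841 ,  0.00624997],
       [-0.00701721, -0.10891705, -0.994
[... 716 characters left out ...]
348],
       [-0.03502129,  0.4484629 , -0.89311507],
       [ 0.00167861, -0.89363562, -0.44879011]])}
side breaker_box 0.26 [348.1, 234.2] 70 [502. -41.  16.] [491. -60.   1.] [514. -33.  22.]
side breaker_box_hatch 0.58 [325.2, 195.7] 483 [ 564. -176.   71.] [ 515. -243.   67.] [ 611. -123.   90.]
side breaker_box_hatch 0.31 [344.7, 234.0] 88 [502. -42.  15.] [487. -97.  -1.] [514. -33.  22.]
side breaker_box_hatch_press 0.79 [328.9, 193.5] 526 [ 561. -180.   71.] [ 511. -248.   42.] [ 612. -123.   90.]
side battery_box 0.55 [311.3, 258.7] 3958 [595. 153.  69.] [ 513. -102.   -2.] [682. 187.  75.]
side telltale 0.51 [310.7, 257.4] 3974 [595. 153.  69.] [ 513. -102.   -1.] [703. 187.  75.]
```

```bash
python3 - <<'E'
from h import *
b=cv2.imread('pics/top0.png'); c=b[100:300,150:430]; cv2.imwrite('pics/top0c.png',cv2.resize(c,None,fx=2.8,fy=2.8,interpolation=cv2.INTER_CUBIC))
E
```

```text
(no output)
```

View pics/side0.png

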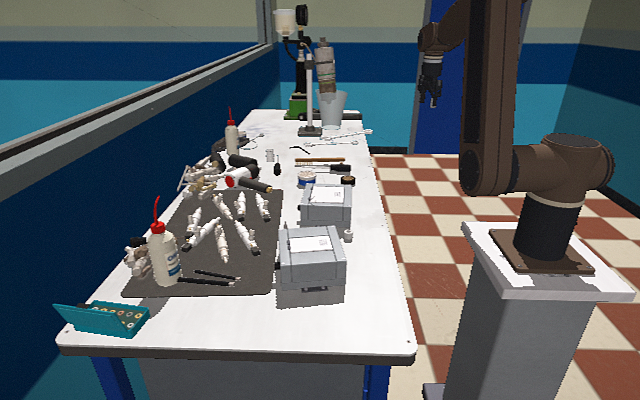

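```bash
python3 - <<'E'
from h import *
W=np.load('top0.npy')
# box top face: z 60..80 in breaker region
m=(abs(W[...,2]-70)<6)
n,l,s,c=cv2.connectedComponentsWithStats(m.astype('uint8'))
for i in range(1,n):
    if s[i,4]>300:
        P=W[l==i][:,:2].astype('float32'); print(s[i],cv2.minAreaRect(P),np.median(W[l==i][:,2]))
from rig import optics
b,d=optics.snapshot('top'); W=cloud('top',d)
r=optics.masks_of('top','breaker_box_hatch')[0]; P=W[r['region']&(d>0)&(abs(W[...,2]-70)<5)][:,:2].astype('float32'); print('hatch',cv2.minAreaRect(P))
E
```

```text
[417   5 223   6 538] ((1117.17041015625, -777.6471557617188), (643.0059814453125, 7.471901893615723), 89.86428833007812) 70.1001468955991
[ 62   7 354  13 850] ((1115.9267578125, 62.745269775390625), (20.668865203857422, 1027.9923095703125), 0.9938084483146667) 69.88573022083904
[ 195  155   64   63 2997] ((601.5654907226562, 90.118896484375), (150.65985107421875, 161.38072204589844), 9.786578178405762) 69.74392518148443
[ 296  171   60   56 2996] ((565.2498779296875, -187.48956298828125), (159.8864288330078, 150.40777587890625), 87.381103515625) 70.0187960019033
hatch ((566.7843017578125, -187.25653076171875), (116.33660888671875, 102.95501708984375), 89.41232299804688)
```

View pics/top0c.png

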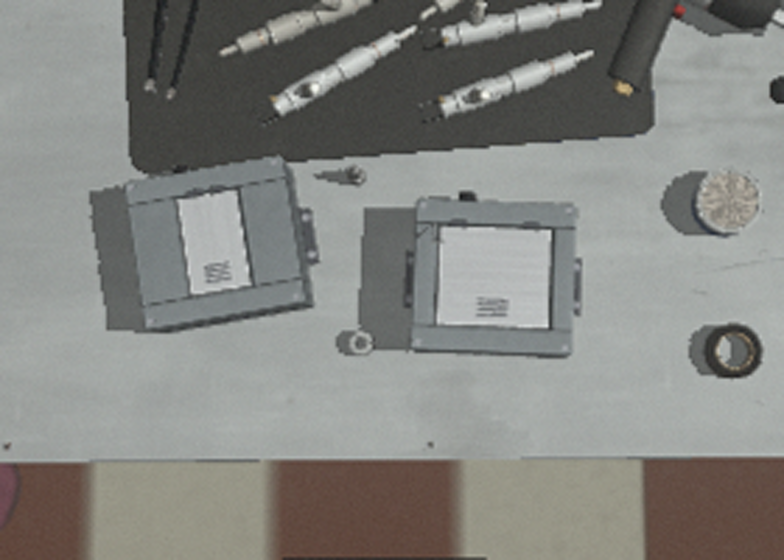

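The wide-hatch box is the right one: centre about (565, -187), yaw about -2.6° (crop centre ≈ (492,275)). The ribs are at crop (492,307). The nut and nozzle lie in the gap to its left.

```bash
python3 -m pendant '[{"translation":[-0.03,-0.04,0.01],"turn":2.2},{"translation":[-0.06,-0.08,0.01],"turn":4.5},{"translation":[-0.09,-0.118,0.01],"turn":6.7},{"translation":[-0.12,-0.158,0.01],"turn":9},{"translation":[-0.15,-0.197,0.01],"turn":11.2},{"translation":[-0.18,-0.236,0.01],"turn":13.5},{"translation":[-0.21,-0.276,0.01],"turn":15.7},{"translation":[-0.24,-0.315,0.01],"turn":17.9}]' 0
python3 - <<'E'
from h import *
st=sensors.read_state(); print(st['eef_pos'],st['eef_rot'],st['q'],st['opening'],st['contact_force'],optics.camera_params('wrist')['T_tool_cam'])
print(proj('top',[533.2,-186,70]))
y=np.radians(-2.6);B=np.array([[np.cos(y),-np.sin(y)],[np.sin(y),np.cos(y)]])
t=np.r_[np.array([565.2,-187.5])+B@[-32,0],130]
print(t,(t-st['eef_pos'])@st['eef_rot'])
E
```

```text
clock: 1.6
eef_pos: [419.5, -334.9, 221.8]
eef_rot: [[-0.047, -0.999, 0.001], [-0.999, 0.047, -0.001], [0.001, -0.001, -1.0]]
contact_force: [1.1, -0.0, 0.5]
opening: 0.001
[ 419.54689642 -334.86230101  221.75174266] [[-4.74226932e-02 -9.98874644e-01  7.30594446e-04]
 [-9.98874642e-01  4.74221312e-02 -7.68203530e-04]
 [ 7.32692682e-04 -7.66202546e-04 -9.99999438e-01]] [-8.62730594e-01 -1.16237552e-02  1.92594387e+00  5.88194868e-05
  1.22621385e+00  7.55486111e-01] 0.0012090020930517217 [ 1.08309444 -0.02845502  0.49598361] [[ 9.99999278e-01  1.18999644e-03  1.65628996e-04 -4.19548187e-01]
 [-1.18907666e-03  9.60489342e-01  2.78314230e-01 -7.09454423e+01]
 [ 1.72108058e-04 -2.78314226e-01  9.60490063e-01 -1.42404202e+02]
 [ 0.00000000e+00  0.00000000e+00  0.00000000e+00  1.00000000e+00]]
[[325.63083539 209.58275293]]
[ 533.23294177 -186.04838438  130.        ] [-154.10497205 -106.43073456   91.72043012]
```

```bash
python3 -m pendant '[{"translation":[-0.02,-0.014,0],"turn":-8.5},{"translation":[-0.04,-0.028,0],"turn":-17},{"translation":[-0.06,-0.042,0],"turn":-25.5},{"translation":[-0.08,-0.056,0],"turn":-34},{"translation":[-0.1,-0.07,0],"turn":-42.5},{"translation":[-0.12,-0.084,0],"turn":-51},{"translation":[-0.14,-0.098,0],"turn":-59.5},{"translation":[-0.154,-0.106,0],"turn":-68}]'
python3 -m pendant '[{"translation":[0,0,0],"turn":-8.5},{"translation":[0,0,0],"turn":-17},{"translation":[0,0,0],"turn":-25.5},{"translation":[0,0,0],"turn":-34},{"translation":[0,0,0],"turn":-42.5},{"translation":[0,0,0],"turn":-51},{"translation":[0,0,0],"turn":-59.5},{"translation":[0,0,0],"turn":-68}]'
python3 -m pendant '[{"translation":[0,0,0.01],"turn":-8.5},{"translation":[0,0,0.02],"turn":-17},{"translation":[0,0,0.03],"turn":-25.5},{"translation":[0,0,0.04],"turn":-34},{"translation":[0,0,0.05],"turn":-42.5},{"translation":[0,0,0.06],"turn":-44},{"translation":[0,0,0.07],"turn":-44},{"translation":[0,0,0.08],"turn":-44}]'
python3 - <<'E'
from h import *
st=sensors.read_state(); print(st['eef_pos'],st['eef_rot'],st['q'],st['contact_force'])
b,d=optics.snapshot('wrist'); W=cloud('wrist',d,st)
y=np.radians(-2.6);B=np.array([[np.cos(y),-np.sin(y)],[np.sin(y),np.cos(y)]])
t=np.r_[np.array([565.2,-187.5])+B@[-32,0],70]
cv2.circle(b,tuple(int(v) for v in proj('wrist',t,st)[0]),3,(0,0,255),1)
cv2.imwrite('pics/w1.png',b)
print(t,(t-st['eef_pos'])@st['eef_rot'])
for r in optics.masks_of('wrist','breaker_box_hatch_press')[:2]:
    q=W[r['region']&(d>0)]; print(r['p'],r['point'],np.median(q,0))
E
```

```text
clock: 2.4
eef_pos: [532.3, -186.3, 221.6]
eef_rot: [[0.912, -0.41, 0.001], [-0.41, -0.912, -0.0], [0.001, -0.0, -1.0]]
contact_force: [0.4, -0.4, 0.7]
opening: 0.003
clock: 3.2
eef_pos: [531.5, -187.5, 221.5]
eef_rot: [[0.722, 0.691, 0.0], [0.691, -0.722, -0.0], [0.0, 0.0, -1.0]]
contact_force: [0.0, 0.2, 1.2]
opening: 0.002
clock: 4.0
eef_pos: [531.5, -187.6, 140.7]
eef_rot: [[0.048, 0.999, 0.0], [0.999, -0.048, -0.0], [-0.0, 0.0, -1.0]]
contact_force: [-0.2, -0.5, -0.8]
opening: 0.001
[ 531.51696721 -187.55887953  140.72100602] [[ 4.76540336e-02  9.98863886e-01  1.73971618e-04]
 [ 9.98863897e-01 -4.76540170e-02 -9.85548133e-05]
 [-9.01523974e-05  1.78470503e-04 -9.99999980e-01]] [-5.19219394e-01  1.35790954e-01  1.92822090e+00  8.62027480e-07
  1.07738085e+00 -2.04234405e+00] [-0.18515176 -0.51533369 -0.75148013]
[ 533.23294177 -186.04838438   70.        ] [ 1.59692785  1.62942224 70.72115427]
0.65 [325.3, 222.8] [ 542.57447009 -180.9830861    70.67789723]
0.41 [3.4, 316.4] [ 662.83355342 -543.52589059   15.35791359]
```

View pics/w1.png

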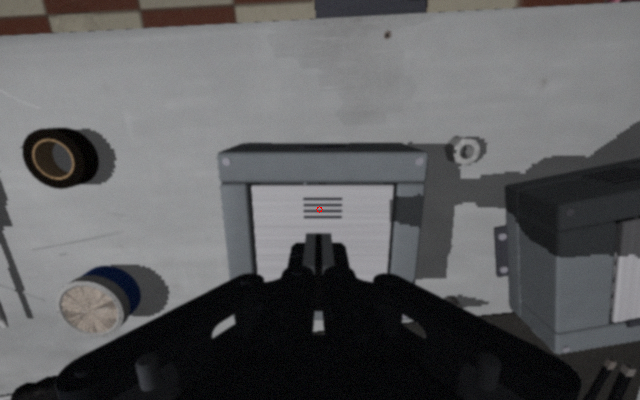

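The ribs at (322,208) agree with the projected press point (320,209), and the camera now sits on the side away from the hinge. I'll go down to just above the ribs.

```bash
python3 -m pendant '[{"translation":[0.0015,0.0015,0.015],"turn":0},{"translation":[0.0015,0.0015,0.03],"turn":0},{"translation":[0.0015,0.0015,0.045],"turn":0},{"translation":[0.0015,0.0015,0.055],"turn":0},{"translation":[0.0015,0.0015,0.06],"turn":0},{"translation":[0.0015,0.0015,0.064],"turn":0},{"translation":[0.0015,0.0015,0.066],"turn":0},{"translation":[0.0015,0.0015,0.066],"turn":0}]'
python3 -m pendant '[{"translation":[0,0,0.002],"turn":0},{"translation":[0,0,0.003],"turn":0},{"translation":[0,0,0.004],"turn":0},{"translation":[0,0,0.005],"turn":0},{"translation":[0,0,0.006],"turn":0},{"translation":[0,0,0.007],"turn":0},{"translation":[0,0,0.008],"turn":0},{"translation":[0,0,0.009],"turn":0}]'
```

```text
clock: 4.9
eef_pos: [533.2, -186.2, 75.5]
eef_rot: [[0.046, 0.999, 0.0], [0.999, -0.046, -0.0], [-0.0, 0.0, -1.0]]
contact_force: [0.5, -0.1, -0.2]
opening: 0.003
clock: 5.7
eef_pos: [533.2, -186.2, 66.5]
eef_rot: [[0.046, 0.999, 0.0], [0.999, -0.046, -0.0], [-0.0, 0.0, -1.0]]
contact_force: [-1.5, -0.6, 3.2]
opening: 0.001
```

```bash
python3 -m pendant '[{"translation":[0,0,0.0005],"turn":0},{"translation":[0,0,0.001],"turn":0},{"translation":[0,0,0.0015],"turn":0},{"translation":[0,0,0.002],"turn":0},{"translation":[0,0,0.0025],"turn":0},{"translation":[0,0,0.003],"turn":0},{"translation":[0,0,0.003],"turn":0},{"translation":[0,0,0.003],"turn":0}]'
```

```text
clock: 6.5
eef_pos: [533.3, -186.2, 64.5]
eef_rot: [[0.045, 0.999, -0.0], [0.999, -0.045, -0.0], [-0.0, -0.0, -1.0]]
contact_force: [-2.8, 1.6, 10.0]
opening: 0.002
```

Bottomed out: the force rose to 10 N with 1 mm of lag. A touch more for certainty, then a quick release up and away from the hinge.

```bash
python3 -m pendant '[{"translation":[0,0,0.001],"turn":0},{"translation":[0,0,0.001],"turn":0},{"translation":[0,-0.005,-0.02],"turn":0},{"translation":[0,-0.03,-0.055],"turn":0},{"translation":[0,-0.055,-0.09],"turn":0},{"translation":[0,-0.07,-0.11],"turn":0},{"translation":[0,-0.07,-0.11],"turn":0},{"translation":[0,-0.07,-0.11],"turn":0}]'
python3 -m pendant '[{"translation":[0,0,0],"turn":0},{"translation":[0,0,0],"turn":0},{"translation":[0,0,0],"turn":0},{"translation":[0,0,0],"turn":0},{"translation":[0,0,0],"turn":0},{"translation":[0,0,0],"turn":0},{"translation":[0,0,0],"turn":0},{"translation":[0,0,0],"turn":0}]'
python3 -m pendant '[{"translation":[0,0,0],"turn":0},{"translation":[0,0,0],"turn":0},{"translation":[0,0,0],"turn":0},{"translation":[0,0,0],"turn":0},{"translation":[0,0,0],"turn":0},{"translation":[0,0,0],"turn":0},{"translation":[0,0,0],"turn":0},{"translation":[0,0,0],"turn":0}]'
python3 - <<'E'
from h import *
st=sensors.read_state(); print(st['eef_pos'])
b,d=optics.snapshot('wrist'); W=cloud('wrist',d,st)
y=np.radians(-2.6);B=np.array([[np.cos(y),-np.sin(y)],[np.sin(y),np.cos(y)]])
t=np.r_[565.2,-187.5,44]
cv2.circle(b,tuple(int(v) for v in proj('wrist',t,st)[0]),3,(0,0,255),1)
cv2.imwrite('pics/w2.png',b)
print(t,(t-st['eef_pos'])@st['eef_rot'])
for r in optics.masks_of('wrist','reset_button_top')[:2]:
    q=W[r['region']&(d>0)]; print(r['p'],r['point'],len(q),np.median(q,0))
b,d=optics.snapshot('top'); cv2.imwrite('pics/top2.png',cv2.resize(b[100:300,200:440],None,fx=3,fy=3))
W=cloud('top',d); q=W[170:240,280:370].reshape(-1,3); q=q[q[:,2]>80]; print(len(q),q.max(0),q.min(0))
for r in optics.masks_of('top','reset_button')[:2]:
    q=W[r['region']&(d>0)]; print(r['p'],r['point'],len(q),np.median(q,0))
E
```

```text
clock: 7.3
eef_pos: [463.1, -182.9, 172.9]
eef_rot: [[0.046, 0.999, 0.001], [0.999, -0.046, -0.0], [-0.0, 0.001, -1.0]]
contact_force: [-1.4, -0.1, -1.0]
opening: -0.001
clock: 8.1
eef_pos: [463.1, -182.9, 173.4]
eef_rot: [[0.046, 0.999, 0.0], [0.999, -0.046, -0.0], [-0.0, 0.0, -1.0]]
contact_force: [-1.0, -0.5, -0.5]
opening: -0.002
clock: 8.9
eef_pos: [463.1, -182.9, 173.3]
eef_rot: [[0.046, 0.999, 0.0], [0.999, -0.046, 0.0], [0.0, 0.0, -1.0]]
contact_force: [-0.1, 0.0, -0.4]
opening: 0.001
[ 463.11633081 -182.91597342  173.33392635]
[ 565.2 -187.5   44. ] [7.52363770e-02 1.02185517e+02 1.29334712e+02]
2353 [ 634.39169636 -110.09673883 1170.07796148] [ 445.54562381 -249.61861636   80.13107548]
```

View pics/w2.png

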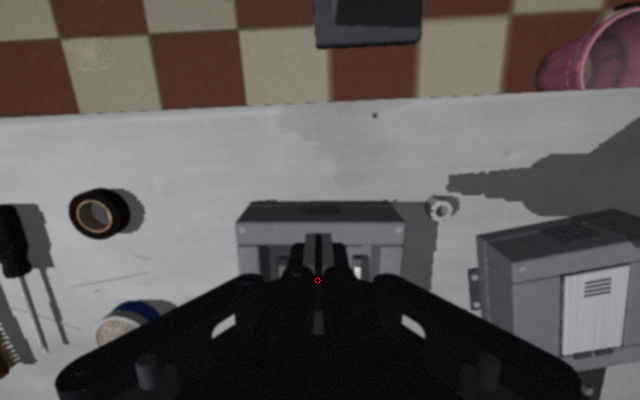

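View pics/top2.png

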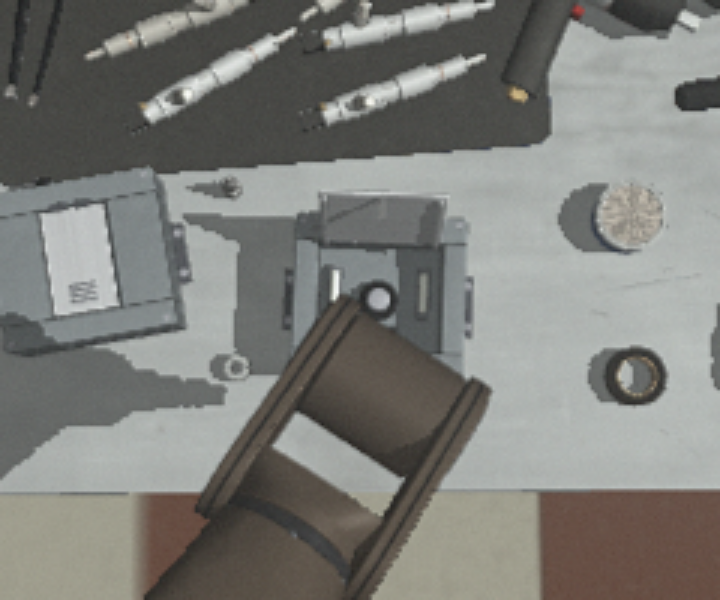

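```bash
python3 - <<'E'
from h import *
print(proj('top',[565.2,-187.5,44]))
b,d=optics.snapshot('top');W=cloud('top',d)
q=W[195:204,322:331].reshape(-1,3);print(np.median(q,0))
g=cv2.cvtColor(b,cv2.COLOR_BGR2GRAY)[190:210,316:338]; print(g)
W2=W[160:185,300:355].reshape(-1,3); W2=W2[(W2[:,2]>75)&(W2[:,2]<200)]; print(len(W2),W2.min(0),W2.max(0))
for n in ('reset_button','reset_button_top'):
  for r in optics.masks_of('top',n)[:1]: print(r['p'],r['point'],r['region'].sum())
E
```

```text
[[325.96055244 199.00220838]]
[ 565.26687096 -187.61891738   40.93995845]
[[138 137 137 138 136 137 136 136 138 135 136 140 137 138 138 139 131  84
   83  87  87  89]
 [136 136 136 134 135 138 136 139 139 138 138 137 139 140 137 139 131  83
   86  86  86  86]
 [134 138 135 139 139 139 137 143 142 143 142 139 140 141 137 135 132  86
   83  85  87  85]
 [137 135 136 136 141 141 144 138  95  99  99 103 128 143 142 139 131  84
   84  87  90  88]
 [137 138 140 132 100  96  81  71  55  59  58  58  72  96 124 142 132  85
   81  86  88  85]
 [137 140 131  95  76  61  50  45  45  43  46  47  46  54  83 130 138  83
   89  89  83  90]
 [130  96  96  85  67  49  43  54  99 153 155 142  73  46  49  92 139  83
   87  86  87  86]
 [128  83  83  82  51  40  58 106 158 167 168 169 153  86  43  69 109  86
   83  88  89  86]
 [ 90  83  85  77  46  41  75 141 165 168 168 172 182 165  42  59  81  89
   88  89  84  86]
 [ 58  66  81  71  39  43  87 162 169 173 177 180 188 184  49  52  68  87
   88  85  86  88]
 [ 51  67  66  60  45  42  86 163 169 168 174 178 190 187  45  52  67  89
   86  86  86  88]
 [ 
[... 272 characters left out ...]
86]
 [ 79  83  70  68  69  64  53  46  52  51  48  49  49  48  64 100  86  86
   87  86  87  84]
 [ 84  74  50  60  70  70  63  56  54  51  52  50  48  63 114 130  82  86
   85  87  89  85]
 [ 77  51  58  71  78  75  72  67  64  52  63  79  93 134 140 135  84  87
   87  88  88  88]
 [ 56  53  69  79  78  76  72  74  72  70  92 121 136 144 142 131  86  86
   88  89  90  86]
 [ 51  61  79  82  77  79  77  76  75  71  73  89 102 121 118 109  85  87
   87  88  86  89]
 [ 58  78  82  83  81  79  79  77  75  77  70  69  72  76  66  71  75  90
   86  88  89  87]]
703 [ 608.27100604 -259.42713052   75.03175927] [ 645.66044038 -124.2681287   170.05248359]
0.39 [325.5, 199.0] 48
0.61 [327.1, 199.0] 37
```

The hatch stands open (free edge about 166 mm high) and the button is where the box pose predicts: pixel (326,199). Next, over the button and down in stages.

```bash
python3 -m pendant '[{"translation":[0,0.03,0],"turn":0},{"translation":[0,0.06,0],"turn":0},{"translation":[0,0.085,0],"turn":0},{"translation":[0,0.102,0.01],"turn":0},{"translation":[0,0.102,0.03],"turn":0},{"translation":[0,0.102,0.05],"turn":0},{"translation":[0,0.102,0.06],"turn":0},{"translation":[0,0.102,0.06],"turn":0}]'
python3 - <<'E'
from h import *
st=sensors.read_state(); print(st['eef_pos'])
b,d=optics.snapshot('wrist'); cv2.imwrite('pics/w3.png',b)
b,d=optics.snapshot('side'); cv2.imwrite('pics/s3.png',cv2.resize(b[120:270,240:440],None,fx=4,fy=4))
E
```

```text
clock: 10.05
eef_pos: [563.8, -186.9, 111.3]
eef_rot: [[0.046, 0.999, -0.004], [0.999, -0.046, 0.002], [0.002, -0.004, -1.0]]
contact_force: [-0.3, -0.0, -0.1]
opening: 0.0
[ 563.77828409 -186.94168942  111.26757125]
```

View pics/w3.png

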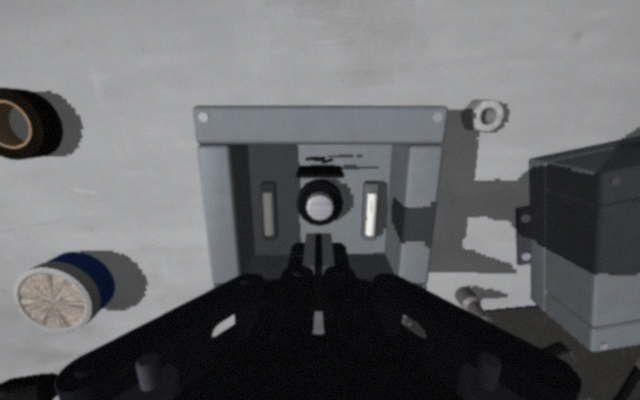

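View pics/s3.png

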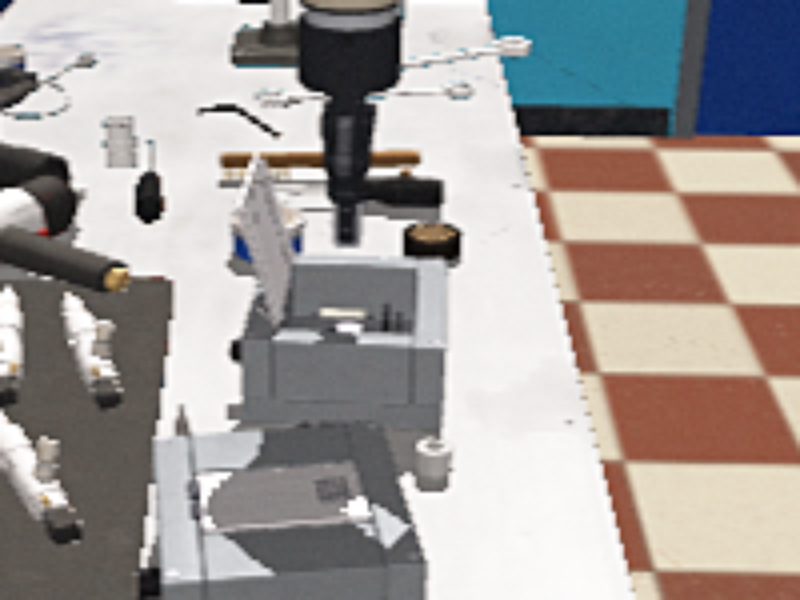

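The button shows at (320,205) and the latch cover at (320,172). The gripper is clear of the open hatch. Going down.

```bash
python3 -m pendant '[{"translation":[0,0,0.02],"turn":0},{"translation":[0,0,0.035],"turn":0},{"translation":[0,0,0.048],"turn":0},{"translation":[0,0,0.055],"turn":0},{"translation":[0,0,0.06],"turn":0},{"translation":[0,0,0.063],"turn":0},{"translation":[0,0,0.064],"turn":0},{"translation":[0,0,0.064],"turn":0}]'
python3 -m pendant '[{"translation":[0,0,0.002],"turn":0},{"translation":[0,0,0.0035],"turn":0},{"translation":[0,0,0.0045],"turn":0},{"translation":[0,0,0.0055],"turn":0},{"translation":[0,0,0.0065],"turn":0},{"translation":[0,0,0.0075],"turn":0},{"translation":[0,0,0.008],"turn":0},{"translation":[0,0,0.008],"turn":0}]'
```

```text
clock: 10.95
eef_pos: [565.3, -187.7, 49.7]
eef_rot: [[0.046, 0.999, 0.001], [0.999, -0.046, -0.0], [-0.0, 0.001, -1.0]]
contact_force: [0.0, -0.1, -0.2]
opening: -0.002
clock: 11.75
eef_pos: [565.0, -187.6, 41.5]
eef_rot: [[0.046, 0.999, -0.0], [0.999, -0.046, 0.0], [0.0, -0.0, -1.0]]
contact_force: [-1.5, 0.9, 1.9]
opening: -0.0
```

```bash
python3 -m pendant '[{"translation":[0,0,0.001],"turn":0},{"translation":[0,0,0.002],"turn":0},{"translation":[0,0,0.003],"turn":0},{"translation":[0,0,0.0035],"turn":0},{"translation":[0,0,0.004],"turn":0},{"translation":[0,0,0.0045],"turn":0},{"translation":[0,0,0.005],"turn":0},{"translation":[0,0,0.005],"turn":0}]'
```

```text
clock: 12.55
eef_pos: [565.1, -187.6, 37.9]
eef_rot: [[0.045, 0.999, -0.001], [0.999, -0.045, 0.0], [0.0, -0.001, -1.0]]
contact_force: [-5.0, 1.4, 11.6]
opening: 0.001
```

The button has bottomed (z = 37.9, 11.6 N, above the 5 N spring). Withdrawing straight up, then away.

```bash
python3 -m pendant '[{"translation":[0,0,0.0015],"turn":0},{"translation":[0,0,-0.005],"turn":0},{"translation":[0,0,-0.03],"turn":0},{"translation":[0,0,-0.06],"turn":0},{"translation":[0,-0.02,-0.09],"turn":0},{"translation":[0,-0.05,-0.12],"turn":0},{"translation":[0,-0.08,-0.14],"turn":0},{"translation":[0,-0.1,-0.15],"turn":0}]'
python3 -m pendant '[{"translation":[0,0,0],"turn":0},{"translation":[0,0,0],"turn":0},{"translation":[0,0,0],"turn":0},{"translation":[0,0,0],"turn":0},{"translation":[0,0,0],"turn":0},{"translation":[0,0,0],"turn":0},{"translation":[0,0,0],"turn":0},{"translation":[0,0,0],"turn":0}]'
python3 - <<'E'
from h import *
b,d=optics.snapshot('top');W=cloud('top',d); cv2.imwrite('pics/top4.png',cv2.resize(b[100:300,200:440],None,fx=3,fy=3))
q=W[196:201,324:329].reshape(-1,3);print('btn',np.median(q,0))
W2=W[160:185,300:355].reshape(-1,3); W2=W2[(W2[:,2]>75)&(W2[:,2]<200)]; print(len(W2),W2.min(0),W2.max(0))
b,d=optics.snapshot('side'); cv2.imwrite('pics/s4.png',cv2.resize(b[120:270,240:440],None,fx=4,fy=4))
E
```

```text
clock: 13.35
eef_pos: [464.6, -183.4, 187.9]
eef_rot: [[0.046, 0.999, 0.003], [0.999, -0.046, -0.002], [-0.002, 0.003, -1.0]]
contact_force: [-0.1, 0.0, -0.2]
opening: -0.0
clock: 14.15
eef_pos: [465.2, -183.0, 186.2]
eef_rot: [[0.045, 0.999, -0.0], [0.999, -0.045, 0.0], [0.0, -0.0, -1.0]]
contact_force: [0.2, -0.3, -0.9]
opening: 0.001
btn [ 568.21074002 -187.64395936   43.84485877]
703 [ 610.50227897 -245.28917885   75.03167946] [ 645.48591394 -118.74016416  170.70575446]
```

View pics/top4.png

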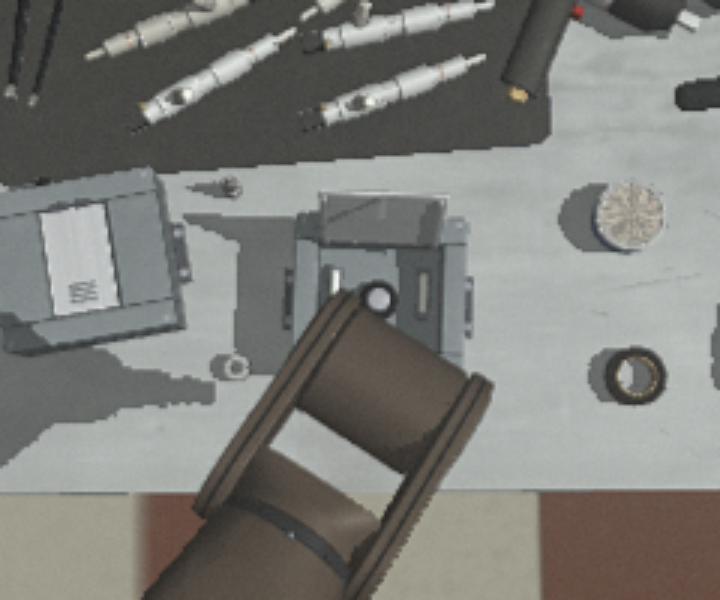

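View pics/s4.png

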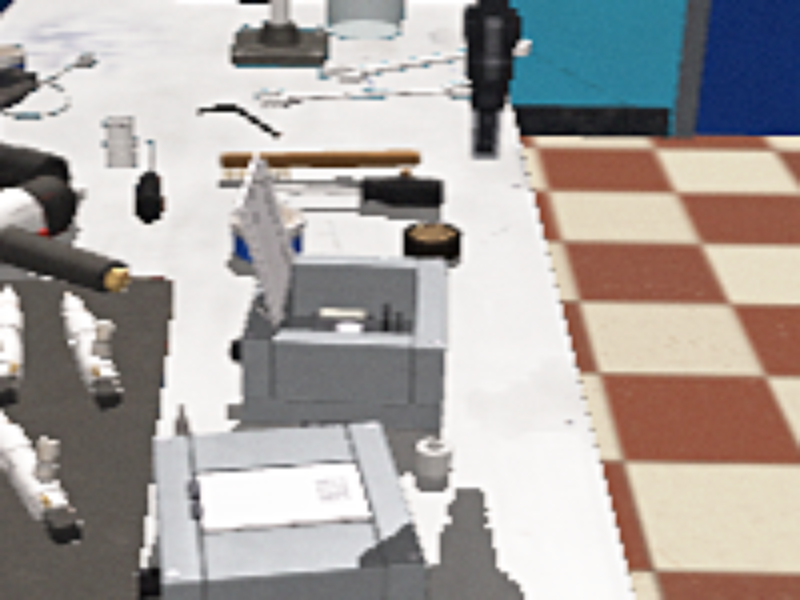

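The wide hatch still stands open (side crop (270,240)). The button is up at z = 43.8, the narrow hatch is shut, the loose things in view look unmoved, and the gripper is clear.

```bash
python3 -c "
from rig import bot; print(bot.close_job())"
```

```text
the job is handed in; nothing more can be done
None
```

The job is done and handed in after about 14 s of robot time; the hand-in reports no verdict.

- **Hatch:** I pressed the ribs of the wide hatch (right-hand box) once with shut fingertips until it bottomed, at about 10 N. I then released quickly up and away, and it sprang open.
- **Button:** I pushed the reset button down until it bottomed, with the tip at 37.9 mm and 11.6 N, above its 5 N spring. I then withdrew straight up.
- **Last checks:** The wide hatch stands open with its free edge about 165–170 mm high. The button top is back up at 43.8 mm. The narrow hatch is shut, and the loose things in view look unmoved. The arm is clear with no contact force beyond sensor noise.
- **Checks that missed:** The networks found no button in the wrist picture and were up to about 10 mm off on the ribs. I used the box pose fitted from the top camera's depth image instead, and the pictures and contact heights agreed with it. I did not check the telltale separately.

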